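Slide a power module along the rail into the corner pocket

TASK

Without picking it up, push the square finned power module back until it lies flat against the rail of the assembly fixture, and then slide it along the rail into the corner pocket of the T-shaped stop (not the plain stop), on the side facing the middle of the fixture, until it is fully home against the stop. Leave the other things on the desk where they are.

Things in the scene. Friction and masses are not known exactly. Their poses are not given: they have to be found in the camera images.
- fixture: Fixed aluminium assembly plate, 140 mm (its x) by 340 mm (its y), top face 10 mm above the desk. Origin at desk height under the plate's centre; z up. A dark steel rail, 12 mm thick, runs the whole length along its far (+x) edge: the rail's inner face is the plane x = +58 mm, its top 22 mm above the desk (12 mm above the plate).
- pocket_stop: Fixed T-shaped dark steel stop near one end of the plate (either end), axes as the fixture's. Its stem is a wall 12 mm wide (y -6 to +6), 16 mm high, standing out square from the rail. Origin on the plate's top face, mid-width of the stem, 24 mm in front of the rail's inner face. A clamp bridge crosses the rail, top 30 mm above the desk.
- pocket_bar (a point): Middle of the T's crossbar, on its top face (14 mm above the plate). The crossbar is 10 mm thick (x) and 42 mm long (y), round-ended, parallel to the rail, leaving a 38.5 mm gap to it. Rail, stem and the crossbar's 15 mm arm on the side facing the plate's middle form the pocket, entered along the rail; 21 mm of a homed module stays outside.
- plain_stop: Fixed plain dark steel stop near the other end of the plate: the same stem and bridge (12 mm wide, 16 mm high, reaching 42.5 mm out from the rail), without a crossbar. Origin and axes as for the T-shaped stop. Not to be used.
- module: Loose power module lying on the plate between the stops, 36 x 36 mm square and 16 mm high (black body with a dark finned heatsink top; solid square sides; about 60 g, mass and friction vary). Origin at the centre of its underside; z up, x and y square to its sides (fins run along x). It may finish turned by any quarter turn. It slides flat on the plate.
- tip_tin: Bystander: red round tin, 64 mm across, 25 mm high, loose on the desk behind the rail. Origin at the centre of its underside.
- box_fuse: Bystander: small carton 34 x 52 x 20 mm, loose on the desk behind the rail. Origin at the centre of its underside.
- tape_blk: Bystander: roll of black tape, 50 mm across, 20 mm high, loose on the desk in front of the plate. Origin at the centre of its underside.
There are look-alikes about, which are no part of the job. What is shaped like the module but turquoise is not meant.

How it is judged (in metres and radians):
On the way:
1. the module lies flat against the rail, still outside the pocket (x of module in the frame of fixture above 0.036 m and (angle between the x axis of module and the x axis of fixture, either way round below 0.12 rad or angle between the x axis of module and the y axis of fixture, either way round below 0.12 rad) and z of module in the frame of fixture below 0.013 m and (y of module in the frame of pocket_stop above 0.043 m or y of module in the frame of pocket_stop below -0.043 m)), for 0.2 s.
At the end, for the whole second after the job is handed in: The module rests flat on the plate in the T-shaped stop's pocket on the side facing the middle of the fixture: within 3 mm of touching the stem, between crossbar and rail (within 5 mm of the rail), square to it within 0.08 rad, and at rest ((y of module in the frame of pocket_stop between 0.021 and 0.027 m or y of module in the frame of pocket_stop between -0.027 and -0.021 m) and x of module in the frame of pocket_stop between 0.001 and 0.009 m and (angle between the x axis of module and the x axis of fixture, either way round below 0.08 rad or angle between the x axis of module and the y axis of fixture, either way round below 0.08 rad) and z of module in the frame of fixture between 0.007 and 0.013 m and horizontal distance between module and fixture below 0.13 m and linear speed of module below 0.01 m/s).
It fails at once if the module is lifted more than 6 mm off the plate (z of module in the frame of fixture above 0.016 m).
It fails at once if the module is tipped up (angle between module's own z axis and vertical above 0.3 rad).
It fails at once if a bystander is moved more than 15 mm (distance of any of tip_tin, box_fuse, tape_blk from where it was at the start of the episode above 0.015 m).
It also fails if it takes over 48 s, if anything falls off the work surface, if the arm or the gripper's body presses on something with over 40 N, if the wrist force passes 120 N, or if a joint passes its speed limit or range.

ROBOT

A 6-joint arm with a two-finger parallel gripper is mounted at the origin on a cart in front of the work surface, level with it; the furniture and walls round the work are solid. World frame = base frame: x ahead of the robot, y to its left, z up, the work surface at z = 0. Lengths are in mm, angles in rad, forces in N, time in s.
With the tool pointing down it reaches from about 325 to 875 mm from the base axis. Payload 4.4 kg.
Tool frame: the origin (TCP) lies on the centre line of the jaws, within the pads' length; the fingertips stand ahead of it and the grasp point (between the pads) lies 6 mm ahead of it (ctrl.tcp_to_tips is the z of the fingertips in the tool frame, in mm); z points along the fingers, y is the line along which they close (so a half turn about z gives the same grasp; the last joint's range is limited). The gripper opens to 85 mm and grips with 20 to 120 N. Pads are 22 mm wide; open, the fingers measure 114 mm over their backs; the gripper's body (76 mm by 85 mm) begins 54 mm behind the grasp point. The pads swing forward as they close: fully open they stand 13 mm farther back than shut.
Start: joints at [1.163, 0.207, 1.542, -0, 1.393, -0.15], TCP at [146.608, 555.998, 229.082] pointing down, gripper open.
Joint ranges: [-2.73, 2.73], [-0.86, 2.22], [0.23, 2.46], [-1.11, 4.25], [0.08, 2.63], [-2.82, 2.82]. Speed limits (rad/s): [2.79, 2.79, 3.14, 3.14, 3.14, 3.14].

INTERFACE

Orientations are given as a 3x3 rotation matrix whose columns are the frame's x, y, z axes.
In Python, from plant import ctrl, sensors, optics gives the robot as it stands. Calls block until the motion is done:
- ctrl.move_ptp(position, orientation): joint-space move of the TCP to a pose.
- ctrl.move_l(position, rot=None, vel=150, threshold=None): straight line of the TCP; rot=None keeps the orientation; vel is the mean speed in mm/s. With threshold (N) it stops when the force on the tool has changed by that much, and returns True; else False.
- ctrl.set_joints(angles): joint-space move.
- ctrl.gripper_to(opening, force=None): finger opening in mm; force is the grip in N (None keeps the last); returns when the fingers have stopped.
- ctrl.hold(seconds).
- ctrl.solve_ik(position, orientation): joint angles nearest the present ones, or None.
- sensors.read_state(): the state.
- optics.grab_frame(name): name is "side" or "top" or "wrist"; returns (picture, depth): 384x512x3 uint8, red, green, blue; 384x512 float32, mm along the optical axis (not along the pixel's ray), 0 where there is no reading.
- optics.camera_params(name): a dict with "mtx" (3x3 intrinsics, pixels), "R" (3x3) and "t" (3): a world point X has camera coordinates R X + t; the wrist camera has in their place "T_tool_cam" (4x4, takes a point from camera to tool coordinates, whose origin is the TCP and whose axes are the flange's). Camera axes: x right, y down, z forward; pixel columns grow to the right and rows downward; lengths in mm; the calibration is good to about 2 mm. A picture is of the moment at which its call begins: read the wrist's pose just before it. camera_params takes no time and is no camera call.
A pose or a line that the arm cannot do raises ctrl.MotionError and nothing moves.
- ctrl.finish_job(): hands the job in; it is judged then, once.
The state is a dict: "t": time; "q": joint angles; "qvel": joint speeds; "tau": joint torques, N m; "eef_pos": TCP position; "eef_rot": TCP orientation; "force": force on the tool from outside, world axes, zero at the start; "wrist_torque": the same for the moment, N m; "grip_width": finger opening in mm; "grasp_force": force on a finger pad.
Only numpy, scipy, OpenCV 4.12 (cv2) and the standard library are available. Lean on these libraries where they do the work, as an engineer would, in place of code of your own. Each camera call takes 0.05 s, during which the arm holds its last target. There are 200 camera calls.

## Working session

There is one attempt and no reset: what is moved stays moved. The work goes in short steps, each a Python script; the robot and the scene stay as the last script left them, time stands still between calls to the robot, and variables do not carry over. Pictures are saved under pics/ and viewed, at most 10 in all, crops included, and the job is handed in when it is done.

```bash
mkdir -p pics; ls; python3 - <<'E'
from plant import ctrl,sensors,optics
import cv2,numpy as np
for n in("top","side"):
    im,d=optics.grab_frame(n); cv2.imwrite(f"pics/{n}0.png",im[:,:,::-1]); np.savez(f"pics/{n}0.npz",im=im,d=d)
    p=optics.camera_params(n); print(n,p, -p["R"].T@p["t"])
print(ctrl.tcp_to_tips)
E
```

```text
pics
top {'mtx': array([[434.78166616,   0.        , 263.5303215 ],
       [  0.        , 434.78166616, 193.396562  ],
       [  0.        ,   0.        ,   1.        ]]), 'R': array([[ 0.02419724, -0.99967198, -0.00839238],
       [-0.99145658, -0.02292038, -0.12840761],
       [ 0.12817314,  0.01142779, -0.99168596]]), 't': array([  8.72848599, 560.5094621 , 992.84870712])} [ 428.25305369   10.22664823 1056.64106321]
side {'mtx': array([[440.69778053,   0.        , 254.55344829],
       [  0.        , 440.69778053, 191.65299566],
       [  0.        ,   0.        ,   1.        ]]), 'R': array([[ 0.84312246, -0.53730857,  0.02107198],
       [-0.17929411, -0.31785386, -0.93103305],
       [ 0.50694985,  0.78119679, -0.36432599]]), 't': array([-452.76533221,  155.59963016,  608.19766131])} [ 101.30900589 -668.93880884  375.99127852]
25.0
```

View pics/top0.png

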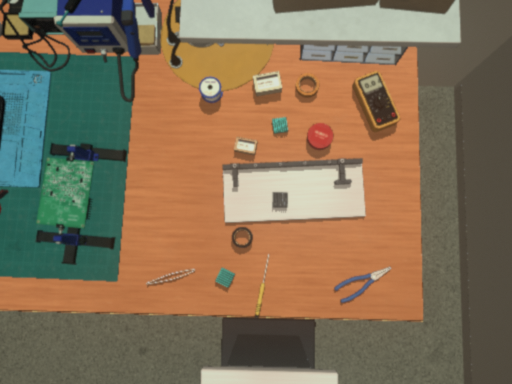

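View pics/side0.png

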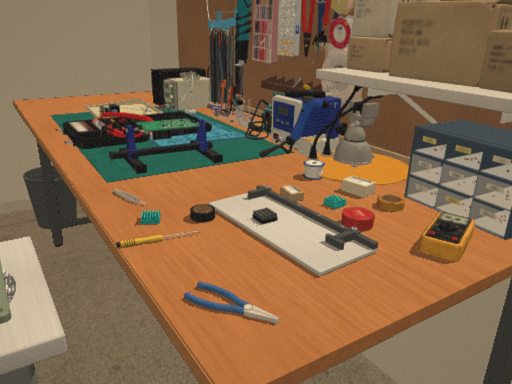

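The top view shows the white plate at about (222–365, 160–222). The T-stop is at its right end (342,175), the plain stop is at its left end (235,175), and the dark finned module is at (280,200). There are two turquoise look-alikes, at (280,125) and (225,278), which are off the plate. The target is the black one at (280,200), between the stops. Next I'll enlarge a crop and measure the plate.

```bash
cat > h.py <<'E'
import numpy as np,cv2
from plant import ctrl,sensors,optics
def ray(p,uv,z,R=None,C=None):
    uv=np.atleast_2d(uv).astype(float)
    if R is None: R=p["R"]; C=-R.T@p["t"]
    d=np.c_[(uv-p["mtx"][:2,2])/p["mtx"][0,0],np.ones(len(uv))]@R
    return C+d*((z-C[2])/d[:,2])[:,None]
def down(a):  # tool down; y (closing axis) at world yaw a
    y=np.array([np.cos(a),np.sin(a),0]); z=np.array([0,0,-1.]); return np.c_[np.cross(y,z),y,z]
E
python3 - <<'E'
from h import *
f=np.load("pics/top0.npz"); im=f["im"]; p=optics.camera_params("top")
hsv=cv2.cvtColor(im,cv2.COLOR_RGB2HSV)
roi=np.zeros(im.shape[:2],np.uint8); roi[150:230,210:380]=1
def big(m):
    c,_=cv2.findContours(m.astype(np.uint8)*roi,cv2.RETR_EXTERNAL,cv2.CHAIN_APPROX_NONE); return max(c,key=cv2.contourArea)
c=big((hsv[...,1]<60)&(hsv[...,2]>130)); r=cv2.minAreaRect(c); print("plate px",r)
b=ray(p,cv2.boxPoints(r),10); print(b.round(1)); print("sides",np.linalg.norm(b[0]-b[1]),np.linalg.norm(b[1]-b[2]))
roi[:]=0; roi[188:216,266:296]=1
c=big(hsv[...,2]<110); r=cv2.minAreaRect(c); b=ray(p,cv2.boxPoints(r),22); print("mod px",r); print(b.round(1),b.mean(0))
s=sensors.read_state(); print(s["eef_rot"].round(3)); print(optics.camera_params("wrist"))
cv2.imwrite("pics/crop.png",cv2.resize(im[150:235,210:380,::-1],None,fx=4.5,fy=4.5,interpolation=cv2.INTER_CUBIC))
E
```

```text
plate px ((293.47113037109375, 192.86495971679688), (51.81013870239258, 139.8101806640625), 87.39744567871094)
[[ 618.5  124.1   10. ]
 [ 642.  -216.9   10. ]
 [ 515.3 -221.9   10. ]
 [ 492.1  113.8   10. ]]
sides 341.82151113961123 126.74506913107008
mod px ((279.5, 199.5), (13.0, 13.0), 90.0)
[[ 5.635e+02 -5.000e-01  2.200e+01]
 [ 5.642e+02 -3.170e+01  2.200e+01]
 [ 5.329e+02 -3.230e+01  2.200e+01]
 [ 5.321e+02 -1.200e+00  2.200e+01]] [548.15949135 -16.43569769  22.        ]
[[-0.967  0.255 -0.001]
 [ 0.255  0.967 -0.002]
 [ 0.    -0.002 -1.   ]]
{'mtx': array([[287.68121749,   0.        , 253.91568294],
       [  0.        , 287.68121749, 192.13327421],
       [  0.        ,   0.        ,   1.        ]]), 'T_tool_cam': array([[ 5.59841000e-05, -9.62914040e-01, -2.69808355e-01,
         6.84549199e+01],
       [ 9.99999927e-01,  1.55668244e-04, -3.48065731e-04,
         1.24763791e-01],
       [ 3.77157972e-04, -2.69808316e-01,  9.62913979e-01,
        -1.46442128e+02],
       [ 0.00000000e+00,  0.00000000e+00,  0.00000000e+00,
         1.00000000e+00]])}
```

View pics/crop.png

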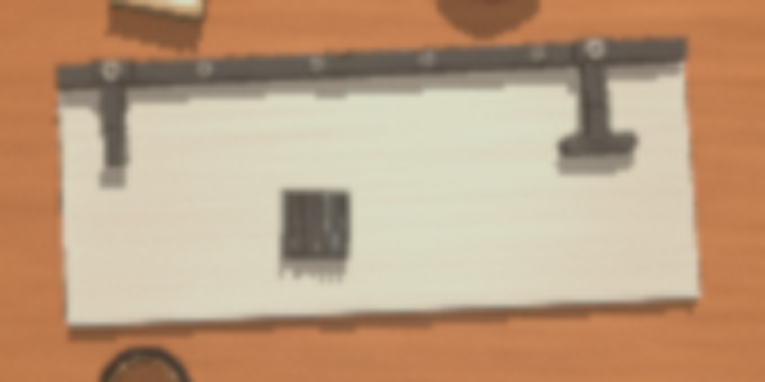

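The crop confirms it: the black finned module at top-view (280,200), the T with crossbar at (342,183), and the plain stop at (236,175). Next I'll take a closer wrist view with the jaws shut.

```bash
python3 - <<'E'
from h import *
a=np.pi/2+0.06
ctrl.move_ptp([540,-40,200],down(a))
ctrl.gripper_to(0)
ctrl.move_l([505,-45,125])
s=sensors.read_state(); im,d=optics.grab_frame("wrist")
print(s["t"],s["eef_pos"],s["grip_width"],ctrl.tcp_to_tips,s["force"])
cv2.imwrite("pics/w1.png",im[:,:,::-1]); np.savez("pics/w1.npz",im=im,d=d,pos=s["eef_pos"],rot=s["eef_rot"])
E
```

```text
4.1 [505.92538311 -45.23204256 125.74516428] 0.005928675771284976 25.0 [ 0.37467785 -0.28312492  0.82724251]
```

View pics/w1.png

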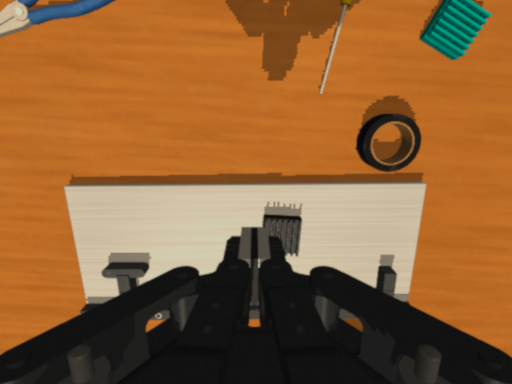

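The wrist view is turned half round, so the rail is at the bottom. It shows the plate's near corners at about (67,185) and (425,182), the module at (283,230), the T crossbar at (127,270) and the plain stop at (386,275). I'll measure from these.

```bash
python3 - <<'E'
from h import *
f=np.load("pics/w1.npz"); im=f["im"]; d=f["d"]; p=optics.camera_params("wrist"); T=p["T_tool_cam"]
Rc=(f["rot"]@T[:3,:3]).T; C=f["pos"]+f["rot"]@T[:3,3]
R=lambda uv,z: ray(p,uv,z,Rc,C)
hsv=cv2.cvtColor(im,cv2.COLOR_RGB2HSV); 
pl=((hsv[...,1]<60)&(hsv[...,2]>130)).astype(np.uint8)
# near edge: first plate row per column
cols=np.arange(85,410); rows=np.array([np.flatnonzero(pl[150:230,c])[0]+150-.5 for c in cols])
e=R(np.c_[cols,rows],10); vx,vy,x0,y0=cv2.fitLine(e[:,:2].astype(np.float32),cv2.DIST_HUBER,0,.01,.01).ravel()
if vy<0: vx,vy=-vx,-vy
yaw=np.arctan2(-vx,vy); ex=np.array([vy,-vx]); ey=np.array([vx,vy]); print("yaw",yaw)
# ends
rs=np.arange(195,235); L=R(np.c_[[np.flatnonzero(pl[r])[0]-.5 for r in rs],rs],10)[:,:2]@ey; Rr=R(np.c_[[np.flatnonzero(pl[r])[-1]+.5 for r in rs],rs],10)[:,:2]@ey
print("ends",L.mean(),Rr.mean(),"len",Rr.mean()-L.mean(),L.std(),Rr.std())
O=ex*(np.array([x0,y0])@ex+70)+ey*(L.mean()+Rr.mean())/2; print("fixture O",O)
F=lambda P:np.c_[(P[:,:2]-O)@ex,(P[:,:2]-O)@ey]
def cont(r0,r1,c0,c1,v):
    m=np.zeros_like(pl); m[r0:r1,c0:c1]=(hsv[r0:r1,c0:c1,2]<v)
    c,_=cv2.findContours(m,cv2.RETR_EXTERNAL,cv2.CHAIN_APPROX_NONE); return max(c,key=cv2.contourArea).reshape(-1,2)
for n,b,z in(("mod",(195,262,258,312),26),("bar",(258,280,95,160),24),("plain",(262,292,370,405),26)):
    c=cont(*b,90); q=F(R(c,z)); print(n,c.min(0),c.max(0),"fix min/max",q.min(0).round(1),q.max(0).round(1))
    if n=="mod":
        t=q[q[:,0]<q[:,0].min()+5]; print(t[::3].round(1).tolist())
v=slice(195,262); print("depth pts")
for uv in((270,215),(283,222),(295,240),(127,270),(386,270),(150,220)):
    P=(C+np.array([(uv[0]-p["mtx"][0,2])/p["mtx"][0,0],(uv[1]-p["mtx"][1,2])/p["mtx"][0,0],1])*d[uv[1],uv[0]]@Rc); print(uv,P.round(1))
cv2.imwrite("pics/w1c.png",cv2.resize(im[175:305,60:430,::-1],None,fx=2.1,fy=2.1,interpolation=cv2.INTER_CUBIC))
E
```

```text
yaw 0.06936987
ends -258.45776699548924 80.33715130564957 len 338.7949183011388 0.2737313616581346 0.2895363735684505
fixture O [573.63725967 -49.41793139]
mod [258 214] [300 261] fix min/max [-45.8  12.2] [ 1.9 50.8]
[[-45.8, 18.8], [-42.9, 17.8], [-41.7, 50.7], [-43.6, 48.8], [-43.6, 46.0], [-43.7, 43.3], [-43.7, 40.6], [-44.7, 37.8], [-44.7, 35.1], [-44.7, 32.4], [-44.8, 29.7], [-44.8, 26.9], [-44.8, 24.2], [-45.8, 21.5]]
bar [103 262] [148 279] fix min/max [   2.6 -139. ] [ 21.4 -94. ]
plain [370 266] [395 291] fix min/max [  8.1 121.6] [ 35.8 144.8]
depth pts
(270, 215) [532.3 -28.2  12.4]
(283, 222) [532.6 -17.2  28. ]
(295, 240) [552.7  -3.4  21.6]
(127, 270) [ 591.7 -162.5   26. ]
(386, 270) [579.2  88.7  21.6]
(150, 220) [ 544.5 -143.5   12. ]
```

View pics/w1c.png

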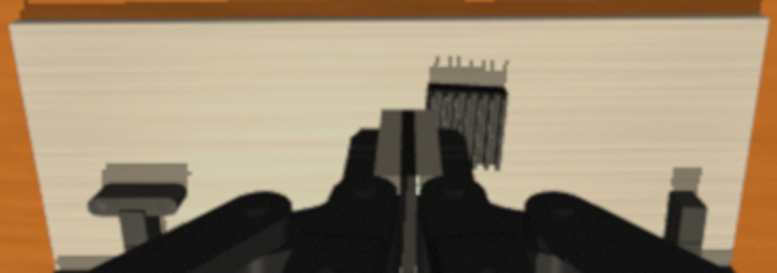

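The fixture origin is at (573.6, -49.4) with yaw 0.069, and the measured plate length is 339 mm against the given 340. In the fixture frame the module centre is at about (-21, 34.5), which agrees with the top view at (-23, 34.7), and the T stem is at y≈-116.5. I'll push it back to the rail now.

```bash
cat >> h.py <<'E'
YAW=0.0694; O=np.array([573.6,-49.4])
ex=np.array([np.cos(YAW),np.sin(YAW)]); ey=np.array([-np.sin(YAW),np.cos(YAW)])
RT=down(np.pi/2+YAW)
def W(x,y,z): return [*(O+x*ex+y*ey),z]
def S(tag=""):
    s=sensors.read_state(); q=s["eef_pos"][:2]-O; print(tag,"t",round(s["t"],2),"fix",(q@ex).round(1),(q@ey).round(1),"z",s["eef_pos"][2].round(1),"F",(s["force"][:2]@ex).round(1),(s["force"][:2]@ey).round(1),s["force"][2].round(1)); return s
E
python3 - <<'E'
from h import *
ctrl.move_l(W(-60,34.5,80),RT); S()
print(ctrl.move_l(W(-60,34.5,39.5),vel=60,threshold=6)); S("down")
print(ctrl.move_l(W(-15,34.5,39.5),vel=40,threshold=6)); S("mid")
print(ctrl.move_l(W(14,34.5,39.5),vel=25,threshold=5)); ctrl.hold(.3); s=S("rail")
im,d=optics.grab_frame("wrist"); cv2.imwrite("pics/w2.png",im[:,:,::-1])
im,d=optics.grab_frame("top"); np.savez("pics/t2.npz",im=im)
im,d=optics.grab_frame("side"); cv2.imwrite("pics/s2.png",cv2.resize(im[180:280,200:390,::-1],None,fx=4,fy=4,interpolation=cv2.INTER_CUBIC))
E
```

```text
t 4.65 fix -59.5 34.5 z 80.4 F 0.0 -0.3 -0.2
False
down t 5.47 fix -59.8 34.4 z 39.5 F 0.7 0.5 0.4
False
mid t 6.75 fix -15.3 34.6 z 39.4 F 0.1 1.2 -0.4
False
rail t 8.36 fix 13.9 34.5 z 39.5 F 0.2 -0.9 -1.0
```

View pics/s2.png

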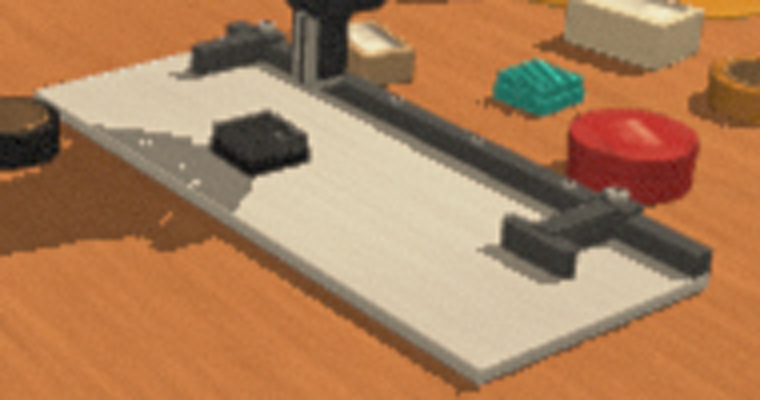

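The side crop shows the module still mid-plate at crop (260,140), with the fingertip ending at crop (315,80) beyond it. The tip apparently passed over it or beside it, so I'll check the tip height by projection.

```bash
python3 - <<'E'
from h import *
p=optics.camera_params("side"); im,d=optics.grab_frame("side"); C=-p["R"].T@p["t"]
def proj(X): c=p["R"]@np.array(X)+p["t"]; u=p["mtx"]@c/c[2]; return ((u[:2]-[200,180])*4).round(0)
for z in(10,14.5,22,30,40,60): print(z,proj(W(14,34.5,z)),proj(W(3,34.5,z)))
print("mod expected top c",proj(W(-21,34.5,26)),"Tbar",proj(W(14.5,-116.5,24)),"corners",[proj(W(-70,-170,10)),proj(W(-70,170,10))])
for cu,cv in((310,30),(310,70),(315,78),(330,70),(260,130),(240,150),(540,240),(400,200)):
    u,v=200+cu/4,180+cv/4; dd=d[int(v),int(u)]
    X=(np.array([(u-p["mtx"][0,2])/p["mtx"][0,0],(v-p["mtx"][1,2])/p["mtx"][0,0],1])*dd-p["t"])@p["R"]
    print((cu,cv),X.round(1),"fix",((X[:2]-O)@ex).round(1),((X[:2]-O)@ey).round(1))
E
```

```text
10 [314. 137.] [297. 142.]
14.5 [314. 129.] [297. 134.]
22 [315. 116.] [298. 120.]
30 [316. 101.] [298. 106.]
40 [316.  82.] [299.  87.]
60 [318.  45.] [301.  50.]
mod expected top c [260. 124.] Tbar [535. 226.] corners [array([479., 365.]), array([32., 87.])]
(310, 30) [575.  -20.6  72.1] fix 3.4 28.6
(310, 70) [573.4 -24.3  52.7] fix 1.5 25.1
(315, 78) [577.6 -22.9  47.1] fix 5.9 26.2
(330, 70) [582.6 -28.3  52.3] fix 10.4 20.5
(260, 130) [548.5 -19.1  24.2] fix -22.9 32.0
(240, 150) [531.8 -26.9  20.4] fix -40.1 25.3
(540, 240) [ 592.  -172.9   22. ] fix 9.7 -124.5
(400, 200) [579.7 -91.4   9.4] fix 3.2 -42.4
```

View pics/w2.png

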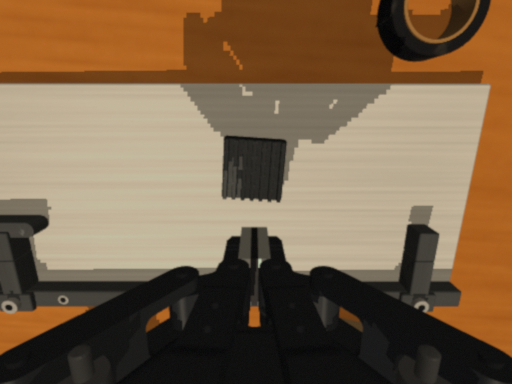

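The wrist view shows the module untouched at (254,168). The tips seem to end about 45 mm above the desk, although TCP z=39.5 should put them at 14.5. I'll check with the wrist depth, then probe down onto the plate in front of the module.

```bash
python3 - <<'E'
from h import *
p=optics.camera_params("wrist"); T=p["T_tool_cam"]; im,d=optics.grab_frame("wrist")
for u,v in((248,230),(248,245),(248,258),(262,232),(262,255),(235,242),(235,262),(255,300),(205,300)):
    X=np.array([(u-p["mtx"][0,2])/p["mtx"][0,0],(v-p["mtx"][1,2])/p["mtx"][0,0],1])*d[v,u]
    print((u,v),im[v,u],(T[:3,:3]@X+T[:3,3]).round(1))
ctrl.move_l(W(14,34.5,60)); ctrl.move_l(W(-58,34.5,60)); ctrl.move_l(W(-58,34.5,40))
S(); print(ctrl.move_l(W(-58,34.5,14),vel=15,threshold=4)); S("probe")
E
```

```text
(248, 230) [75 70 60] [ 10.7  -2.9 -11.4]
(248, 245) [73 70 59] [ 10.7  -2.6 -28.5]
(248, 258) [87 81 70] [ 11.   -2.3 -40.9]
(262, 232) [73 69 59] [ 10.6   4.1 -13.7]
(262, 255) [74 70 60] [ 10.8   3.5 -38. ]
(235, 242) [16 16 14] [  6.8  -9.2 -17.1]
(235, 262) [17 16 14] [ 13.8  -7.  -49.1]
(255, 300) [56 52 46] [ -7.7   0.6 -42.5]
(205, 300) [15 16 15] [ 16.9 -13.8 -76.1]
 t 9.81 fix -58.2 34.7 z 39.1 F -0.2 0.2 0.0
False
probe t 11.69 fix -57.9 34.5 z 14.1 F -0.6 -0.3 -0.6
```

The depth puts the shut tips at tool z ≈ -10, not +25, so I'll keep probing down.

```bash
python3 - <<'E'
from h import *
print(ctrl.move_l(W(-58,34.5,-6),vel=15,threshold=4)); s=S("probe"); z=s["eef_pos"][2]
im,d=optics.grab_frame("side"); cv2.imwrite("pics/s3.png",cv2.resize(im[180:280,200:390,::-1],None,fx=4,fy=4,interpolation=cv2.INTER_CUBIC))
E
```

```text
True
probe t 12.32 fix -57.9 34.5 z 7.9 F -0.5 0.4 3.7
```

View pics/s3.png

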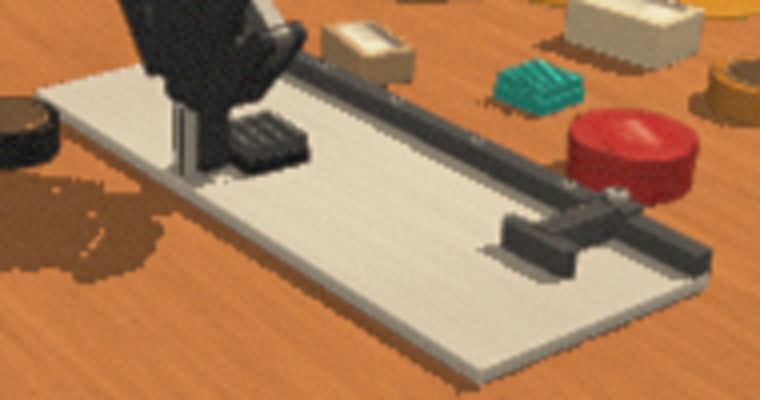

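The probe touched the plate at TCP z=7.9, so the shut tips are 2 mm behind the TCP. The crop shows the tip standing on the plate at (185,180), in front of the module. I'll push at z=12.

```bash
python3 - <<'E'
from h import *
ctrl.move_l(W(-58,34.5,12),vel=60)
print(ctrl.move_l(W(-12,34.5,12),vel=30,threshold=6)); S("mid")
print(ctrl.move_l(W(15,34.5,12),vel=20,threshold=5)); S("rail"); ctrl.hold(.3); S()
im,d=optics.grab_frame("side"); cv2.imwrite("pics/s4.png",cv2.resize(im[180:280,200:390,::-1],None,fx=4,fy=4,interpolation=cv2.INTER_CUBIC))
E
```

```text
False
mid t 14.3 fix -12.0 34.5 z 12.0 F -0.2 -0.1 0.4
True
rail t 15.38 fix 10.2 34.7 z 11.2 F -0.3 0.3 -0.2
 t 15.68 fix 9.2 34.9 z 10.5 F 0.1 -0.3 1.1
```

View pics/s4.png

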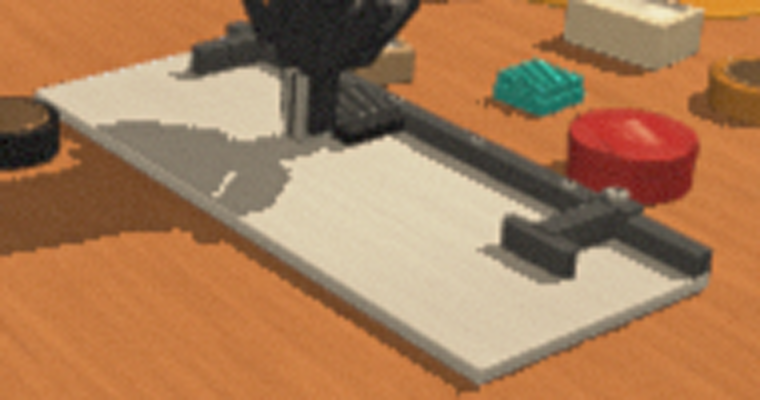

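The module is against the rail at crop (370,105), with contact at fixture x=10.2 where 11 was expected. I'll go round to its +y side and slide it towards the T, stopping short of the pocket to check.

```bash
python3 - <<'E'
from h import *
ctrl.move_l(W(0,34.5,12),vel=60); ctrl.move_l(W(0,34.5,45)); ctrl.move_l(W(37,76,45))
print(ctrl.move_l(W(37,76,12),vel=50,threshold=6)); S("down")
if 1:
    print(ctrl.move_l(W(38,-25,12),vel=40,threshold=8)); S("slid")
im,d=optics.grab_frame("wrist"); cv2.imwrite("pics/w5.png",im[:,:,::-1])
s=sensors.read_state(); np.savez("pics/w5.npz",im=im,d=d,pos=s["eef_pos"],rot=s["eef_rot"])
E
```

```text
False
down t 17.73 fix 37.2 76.0 z 12.1 F 0.2 0.2 -0.2
False
slid t 20.41 fix 38.1 -24.9 z 12.0 F 0.1 -0.0 -0.2
```

View pics/w5.png

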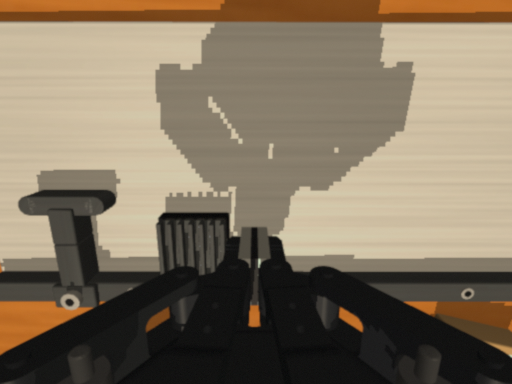

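The module sits square against the rail at (195,245). Its front edge at row ~217 is clear of the crossbar's inner edge at row ~212, so I'll push it home.

```bash
python3 - <<'E'
from h import *
h=ctrl.move_l(W(38.3,-78,12),vel=20,threshold=5); S(f"home {h}"); ctrl.hold(.3); s=S()
im,d=optics.grab_frame("wrist"); np.savez("pics/w6.npz",im=im,d=d,pos=s["eef_pos"],rot=s["eef_rot"])
cv2.imwrite("pics/w6.png",im[:,:,::-1])
E
```

```text
home True t 22.25 fix 37.3 -63.6 z 11.3 F -0.3 0.4 0.3
 t 22.55 fix 36.2 -63.1 z 10.3 F -0.0 0.0 -0.3
```

View pics/w6.png

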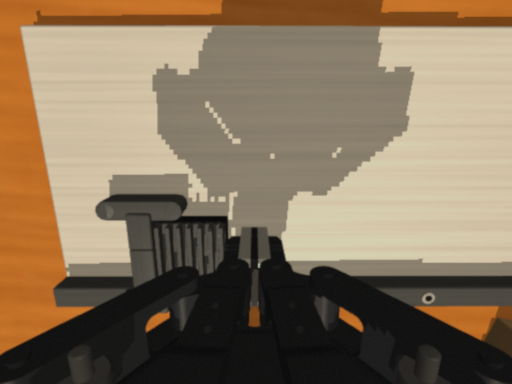

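The module is inside the pocket, its fins at (152–228, 218–275) touching the stem at column ~152 and square to it. The stop at y=-63.6 matches the predicted home position; a jam at the crossbar's end would have stopped it near -48. I'll back off and hand in.

```bash
python3 - <<'E'
from h import *
ctrl.move_l(W(37,-35,12),vel=60); ctrl.move_l(W(20,-30,70)); S()
print(ctrl.finish_job())
E
```

```text
t 23.77 fix 20.0 -30.3 z 70.0 F 0.0 0.7 -0.8
the job is handed in; nothing more can be done
None
```

The module was pushed flat against the rail, slid home into the T-shaped stop's pocket and handed in at about 24 s; the hand-in returned no verdict, and I viewed 11 pictures, one over the limit of 10.

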